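# Take the keyhole-hung bakery sign off its stand and lay it in the tray

### The arm

A 7-joint arm with a two-finger parallel gripper is mounted at the origin on the work surface. World frame = base frame: x ahead of the robot, y to its left, z up, the work surface at z = 0. Lengths are in mm, angles in rad, forces in N, time in s.
With the tool pointing down it reaches from about 400 to 875 mm from the base axis. Payload 4.4 kg.
Tool frame: the origin (TCP) lies at the very end of the fingers, on their centre line; the grasp point (between the pads) lies 19 mm behind it; z points along the fingers, y is the direction in which the jaws open and shut (so a half turn about z gives the same grasp; the last joint's range is limited). The gripper opens to 85 mm and grips with 20 to 120 N. Pads are 22 mm wide; open, the fingers measure 114 mm over their backs; the gripper's body (76 mm by 85 mm) begins 54 mm behind the grasp point. The pads swing forward as they close: fully open they stand 13 mm farther back than shut.
Start: joints at [1.08, 0.628, 0.038, 1.517, -0.027, 0.996, -0.02], TCP at [267.918, -592.231, 231.313] pointing down, gripper open.
Joint ranges: [-3.06, 3.06], [-0.37, 2.12], [-1.25, 1.32], [0.18, 2.47], [-1.1, 4.24], [0.23, 1.98], [-2.94, 2.94]. Speed limits (rad/s): [2.57, 2.57, 3.14, 3.14, 3.14, 3.14, 3.14].

### API

Orientations are given as [roll, pitch, yaw] about the fixed x, y, z axes, in that order (R = Rz(yaw) Ry(pitch) Rx(roll)).
In Python, from cell import ctrl, eyes gives the robot as it stands.
- The arm moves only by the tool move_arm, never from a script. Its argument "increments" is a list of rows, each a list of 6 numbers: the shift along the tool's x, y, z in cm, then the turn, a rotation vector about the tool's x, y, z in degrees. In form: [[x, y, z, wx, wy, wz], ...]. A call has 1 to 20 rows; each row is the pose to reach, as a shift and turn from the pose commanded when the call began, along the tool's axes at that moment; what a row does not reach only later rows make up. A row lasts 1/10 s, in which the tool goes at most 50 mm and 8.59 degrees, less where a joint would pass 70% of its speed; a pose out of reach is approached as far as the arm can. A call with a gripper value outside its range is refused whole. "grip" is the opening, from -1 (shut) to 1 (fully open), set as the call begins (left out, the last holds). The fingers move at their own pace and stop on an object; the grip force is fixed at half the most. Time passes only in rows, so rows that repeat a pose let the fingers close. It gives the time, the measured TCP pose, the force and the opening at its end, in the units of the state.
- ctrl.read_state(): the state, without advancing time (a new reading comes with each control period).
- eyes.get_image(name): name is "scene" or "top" or "wrist"; returns the picture (384x512x3 uint8, red, green, blue); there is no depth.
- eyes.calibration(name): a dict with "fx", "fy", "cx", "cy" (pixels), "pose" (4x4, takes a point from camera to world coordinates); the wrist camera has in their place "tool_from_camera" (4x4, takes a point from camera to tool coordinates, whose origin is the TCP and whose axes are the flange's). Camera axes: x right, y up, looking along -z (the intrinsics and any distortion apply to the point x, -y, -z); pixel columns grow to the right and rows downward; lengths in mm; the calibration is good to about 2 mm. A picture is of the moment at which its call begins: read the wrist's pose just before it. calibration takes no time and is no camera call.
- ctrl.finish_job(): hands the job in, once; it reports no verdict.
The state is a dict: "clock": time; "qpos": joint angles; "qd": joint speeds; "tau": joint torques, N m; "eef_pos": TCP position; "tool_rot": TCP orientation; "force": force on the tool from outside, world axes, zero at the start; "torque": the same for the moment, N m; "width": finger opening in mm.
Only numpy, scipy, OpenCV 4.12 (cv2) and the standard library are available. Lean on these libraries where they do the work, as an engineer would, in place of code of your own. Each camera call takes 0.05 s, during which the arm holds its last target. There are 200 camera calls.

### The job

Take the yellow bakery sign down from its sloping wooden stand (the carved loaf on it is its grip): slide it up the slope until the wide end of its keyhole slot is over the stud, lift it straight off the stud, and lay it gently, flat and loaf side up, inside the empty wooden tray, then let go. Do not drop it, and leave the jam jar, the syrup bottle and the bun basket where they stand.

Things in the scene. Friction and masses are not known exactly. Their poses are not given: they have to be found in the camera images.
- stand: Dark wooden sign stand, fixed to the counter, footprint 190 x 180 mm. Origin: centre of its underside, on the counter. Its z is up; its x points horizontally the way its panel rises (away from the robot, give or take its yaw).
- panel: Sloping dark wood panel of the stand, 200 mm (along the slope) x 170 mm, 30 degrees from horizontal, low edge (45 mm up) towards the robot. A steel stud stands square to it. Origin: foot of the stud on the panel's surface; x points up the slope, y level along its width, z out of the panel along the stud. It reaches from x = -145 to +55 mm.
- stud_head (a point): Top of the stud's head, 17 mm out from the panel's surface. The stud has a neck of 10 mm diameter, 11 mm long, then a head of 24 mm diameter, 6 mm thick. Axes as panel.
- sign: Yellow plate, loose, 160 (x) x 150 (y) x 8 mm thick, about 0.2 kg. Origin: centre of its underside; x to its top edge, z out of its face. It hangs flat on the panel, axes parallel to the panel's, the stud's neck at the upper end of its keyhole slot (sign x about +60 mm), the head over its face. It frees by sliding up the slope (panel +x) about 35 mm, then lifting along the panel's z.
- sign_loaf (a point): Middle of the top of the brown carved loaf, the sign's grip: a block 24 mm (sign x) x 100 mm (sign y) x 40 mm high on the face, with flat long sides square to the sign's x. The point is 48 mm above the plate's underside, at sign x = -30 mm, y = 0. Axes as sign.
- sign_hole (a point): Centre of the wide end of the keyhole, on the plate's underside at sign x = +25 mm, y = 0; axes as sign. The wide end is octagonal, 34 mm across; from it a slot 15 mm wide runs to sign x = +66 mm. The point lies at the panel's origin when the sign is ready to be lifted off.
- tray_in (a point): Centre of the inner floor of the empty, light wooden open tray, which is fixed to the counter. The tray is 236 x 236 mm outside, 40 mm high, walls 8 mm, inside 220 x 220 mm; the inner floor is 8 mm above the counter. x and y run along its walls, z up.
- jam_jar: Bystander: jam jar, amber with a red cap, 62 mm diameter, 85 mm high. Origin: centre of its underside.
- syrup_bottle: Bystander: green glass bottle, 60 mm diameter, 170 mm high. Origin: centre of its underside.
- bun_basket: Bystander: round brown basket of buns, 120 mm diameter, about 70 mm high. Origin: centre of its underside.
There are look-alikes about, which are no part of the job. Of the things that look like the sign, the largest one is meant.

How it is judged:
By the outcome, as a careful person would: the job done as asked, in the order asked, and still so for the second after the job is handed in, with the robot touching nothing.
It also fails if it takes over 45 s, if anything falls off the work surface, if the arm or the gripper's body presses on something with over 40 N, if the wrist force passes 120 N, or if a joint passes its speed limit or range.

## Working session

There is one attempt and no reset: what is moved stays moved. The work goes in short steps, Python scripts to look and compute and a tool call to move; the robot and the scene stay as the last step left them, time stands still between calls to the robot, and variables do not carry over. Pictures are saved under pics/ and viewed, about 8 in all and at most 12, crops included, and the job is handed in when it is done.

Besides the shell and the picture viewer there is one more tool, called after "Call:" as a command line: name --pt "numbers of a row" for each row, then --argument value for the rest. move_arm: Moves the arm, as the interface text tells. Its arguments: {"type":"object","properties":{"increments":{"type":"array","items":{"type":"array","items":{"type":"number"}}},"grip":{"type":"number"}},"required":["increments"]}

```bash
ls; mkdir -p pics; python3 - <<'E'
from cell import ctrl,eyes
import cv2,numpy as np
s=ctrl.read_state();print(s)
a=[eyes.get_image(n) for n in("scene","top")]
for n,i in zip(("scene","top"),a): cv2.imwrite(f"pics/{n}0.png",i[:,:,::-1])
for n in("scene","top","wrist"):print(n,eyes.calibration(n))
E
```

```text
pics
{'clock': 0.0, 'qpos': array([ 1.08023303,  0.62932674,  0.03845772,  1.5183602 , -0.02699927,
        0.99630963, -0.02000249]), 'qd': array([ 1.88370268e-04,  1.08415705e-03, -2.37985383e-03,  8.58666106e-04,
       -1.81760216e-03,  5.77103391e-05, -3.08998476e-05]), 'tau': array([ 2.43268505e-04, -5.63407087e+01,  1.22583054e+00, -1.93444258e+01,
        1.09043575e-02,  1.03258953e-02,  4.12532046e-06]), 'eef_pos': array([ 267.62966945, -591.66308942,  230.40444122]), 'tool_rot': array([-3.13970748e+00,  3.37064873e-05,  4.24748656e-01]), 'force': array([-0.08477057,  0.69921616, -0.11388695]), 'torque': array([-0.03378404,  0.03829749,  0.01991959]), 'width': 85.51841954122786}
scene {'fx': 426.59054783503814, 'fy': 426.59054783503814, 'cx': 257.2113778227671, 'cy': 191.28650095882784, 'pose': array([[ 6.78573843e-01, -5.77488125e-01,  4.53921805e-01,
         1.03265077e+03],
       [ 7.34513573e-01,  5.29080330e-01, -4.24928011e-01,
        -3.98298418e+02],
       [ 5.22978186e-03,  6.21756760e-01,  7.83192939e-01,
         9.92168238e+02],
       [ 0.00000000e+00,  0.0
[... 289 characters left out ...]
4044181e-02,  2.75399020e-03,
         9.38479836e+01],
       [ 4.31398185e-03,  1.27548331e-01,  9.91822975e-01,
         1.06442795e+03],
       [ 0.00000000e+00,  0.00000000e+00,  0.00000000e+00,
         1.00000000e+00]])}
wrist {'fx': 269.75920011435664, 'fy': 269.75920011435664, 'cx': 251.59366631407366, 'cy': 194.31990730824134, 'tool_from_camera': array([[ 8.39518127e-04,  9.60357228e-01,  2.78771034e-01,
         7.12845415e+01],
       [ 9.99999639e-01, -7.69730311e-04, -3.59799777e-04,
         7.27780505e-01],
       [-1.30957802e-04,  2.78771235e-01, -9.60357528e-01,
        -1.42496042e+02],
       [ 0.00000000e+00,  0.00000000e+00,  0.00000000e+00,
         1.00000000e+00]])}
```

View pics/scene0.png

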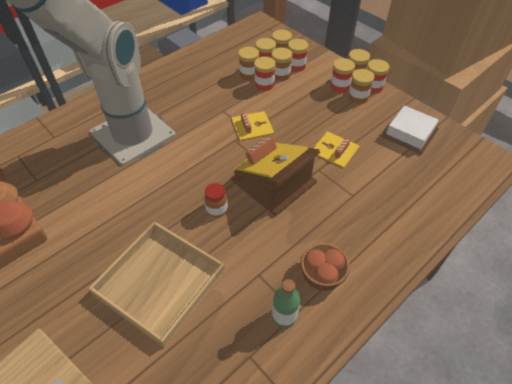

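View pics/top0.png

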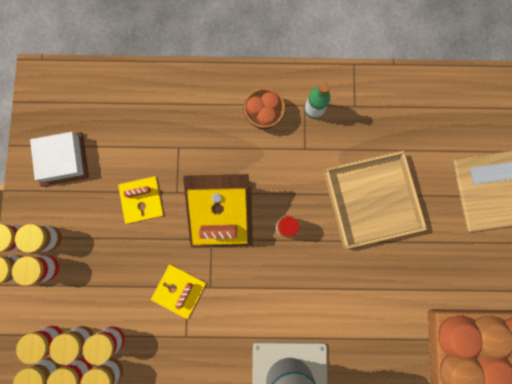

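The scene holds three yellow, keyhole-slotted plates with loaves:
- **On the stand:** top view (218,212), scene view (278,158). It is the largest.
- **Flat on the counter:** top view (140,200) and (180,291).

I choose the one on the stand. The tray is at top (375,200), the jar at (288,226), the bottle at (317,102) and the basket at (264,108).

```bash
cat > h.py <<'E'
import cv2,numpy as np
from cell import ctrl,eyes
from scipy.spatial.transform import Rotation as R
def ray(cal,px,P=None):
    P=cal["pose"] if P is None else P
    d=np.array([(px[0]-cal["cx"])/cal["fx"],-(px[1]-cal["cy"])/cal["fy"],-1.])
    return P[:3,3],P[:3,:3]@d
def atz(cal,px,z,P=None):
    o,d=ray(cal,px,P); return o+d*(z-o[2])/d[2]
def proj(cal,X,P=None):
    P=cal["pose"] if P is None else P
    c=P[:3,:3].T@(np.asarray(X)-P[:3,3]); return np.array([cal["cx"]+cal["fx"]*c[0]/-c[2],cal["cy"]-cal["fy"]*c[1]/-c[2]])
def tri(r1,r2):
    (a,u),(b,v)=r1,r2
    s=np.linalg.lstsq(np.c_[u,-v],b-a,rcond=None)[0]
    p,q=a+u*s[0],b+v*s[1]; return (p+q)/2,np.linalg.norm(p-q)
E
python3 - <<'E'
from h import *
for n,box in(("top",(180,170,80,85)),("scene",(225,125,105,70))):
    im=cv2.imread(f"pics/{n}0.png");x,y,w,h=box
    c=im[y:y+h,x:x+w];hsv=cv2.cvtColor(c,cv2.COLOR_BGR2HSV)
    m=cv2.inRange(hsv,(20,150,90),(34,255,255))
    k=max(cv2.findContours(m,0,1)[0],key=cv2.contourArea)
    hull=cv2.convexHull(k); ap=cv2.approxPolyDP(hull,4,True)[:,0]+[x,y]
    print(n,"sign",cv2.contourArea(k),ap.tolist())
    l=cv2.inRange(hsv,(3,70,110),(16,200,255));
    kk=max(cv2.findContours(l,0,1)[0],key=cv2.contourArea)
    print("loaf",cv2.contourArea(kk),(np.array(cv2.minAreaRect(kk)[0])+[x,y]),cv2.minAreaRect(kk)[1:])
    cv2.imwrite(f"pics/c_{n}.png",cv2.resize(c,None,fx=600/w if n=="scene" else 6,fy=600/w if n=="scene" else 6,interpolation=cv2.INTER_CUBIC))
a=cv2.imread("pics/c_top.png");b=cv2.imread("pics/c_scene.png")
H=500;a=cv2.resize(a,(330,350));b=cv2.resize(b,(465,310))
o=np.zeros((350,795,3),np.uint8);o[:,:330]=a;o[:310,330:]=b;cv2.imwrite("pics/crop1.png",o)
cal=eyes.calibration("top")
for p in [(326,169),(404,152),(426,231),(347,248)]: print("tray",atz(cal,p,40).round())
for nm,p,z in(("jar",(288,226),85),("bottle",(322,89),170),("basket",(264,109),45)): print(nm,atz(cal,p,z).round())
E
```

```text
top sign 3138.0 [[245, 188], [247, 242], [193, 244], [187, 190]]
loaf 1471.5 [219.5 212. ] ((84.0, 79.0), 90.0)
scene sign 1042.0 [[307, 148], [270, 177], [236, 168], [276, 143]]
loaf 2190.5 [277. 154.] ((58.0, 104.0), 90.0)
tray [ 593. -103.   40.]
tray [ 646. -330.   40.]
tray [ 418. -383.   40.]
tray [ 368. -159.   40.]
jar [425.  11.  85.]
bottle [777. -70. 170.]
basket [768.  78.  45.]
```

View pics/crop1.png

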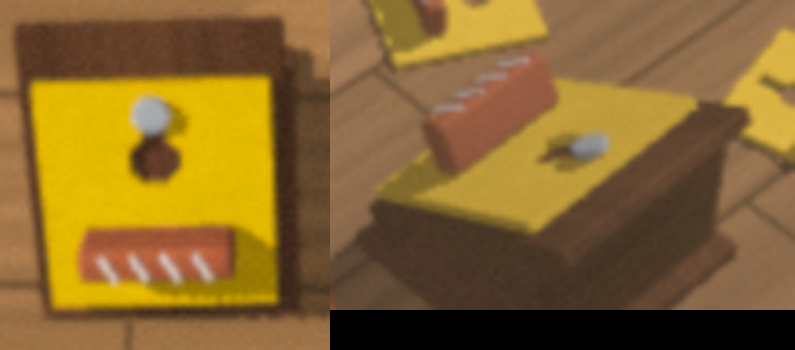

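The crop confirms it: the large sign hangs on the stud, with its slot and hole below. Stud head is at top px (216.4,198.1) and scene px (284,158). The loaf's top is at about top px (218,235.5) and scene px (262,144).

```bash
python3 - <<'E'
from h import *
T=eyes.calibration("top");S=eyes.calibration("scene")
print("stud",tri(ray(T,(216.4,198.1)),ray(S,(284.1,158))), atz(T,(216.4,198.1),132.2))
print("loaf",tri(ray(T,(218,235.5)),ray(S,(261.8,143.7))), atz(T,(218,235.5),114))
tl,tr,br,bl=[atz(T,p,z) for p,z in(((187,189.5),134.4),((246,188),134.4),((247.5,243),54.4),((193,245),54.4))]
d=lambda a,b:(np.degrees(np.arctan2(-(b-a)[0],(b-a)[1]*1)),np.linalg.norm((b-a)[:2]))
print(tl,tr,br,bl);print(d(tr,tl),d(br,bl),"side",bl-tl,br-tr)
a,b=atz(T,(199.9,235),114),atz(T,(236.5,234.5),114);print("loaf ends",a,b,d(b,a))
mid=(tl+bl)/2;print((tl+tr)/2-(bl+br)/2)
E
```

```text
stud (array([495.15066654, 202.59996004, 128.62697093]), np.float64(4.009224978722416)) [493.46959469 200.60192179 132.2       ]
loaf (array([401.23884234, 200.71930863, 115.15929794]), np.float64(12.614489434383232)) [397.32933535 195.87220158 114.        ]
[514.73816541 277.23920039 134.4       ] [520.60015939 124.15835995 134.4       ] [378.4629269 120.0911806  54.4      ] [371.18568206 270.67543984  54.4       ]
(np.float64(2.192981742358998), np.float64(153.1930373176715)) (np.float64(2.7667651051142963), np.float64(150.75999941295612)) side [-143.55248335   -6.56376055  -80.        ] [-142.13723249   -4.06717935  -80.        ]
loaf ends [398.0588388  243.14522783 114.        ] [400.50553495 147.62805615 114.        ] (np.float64(1.4673247975693329), np.float64(95.54850291135327))
[142.84485792   5.31546995  80.        ]
```

```bash
cat >> h.py <<'E'
def panelR(yaw): return R.from_euler("z",yaw,degrees=True)*R.from_euler("y",-30,degrees=True)
def toolR_on(Rs):  # tool y = sign x, tool z = -sign z
    m=Rs.as_matrix(); y=m[:,0]; z=-m[:,2]; return R.from_matrix(np.c_[np.cross(y,z),y,z])
def cur():
    s=ctrl.read_state(); return np.array(s["eef_pos"]),R.from_euler("xyz",s["tool_rot"]),s
def rel(p,Rt,base=None):
    p0,R0=(cur()[:2] if base is None else base)
    return np.r_[R0.inv().apply(np.asarray(p)-p0)/10,(R0.inv()*Rt).as_rotvec(degrees=True)].round(2).tolist()
def wristP():
    p,r,_=cur();P=np.eye(4);P[:3,:3]=r.as_matrix();P[:3,3]=p;return P@eyes.calibration("wrist")["tool_from_camera"]
E
python3 - <<'E'
from h import *
P=panelR(2.2);foot=np.array([502,201,117.5]);Rt=toolR_on(P)
print(Rt.as_matrix().round(2))
dn=R.from_euler("xyz",[180,0,60],degrees=True)
A=np.array([520,-150,320]);B=foot+P.apply([-90,0,150])
print("A",rel(A,dn));print("B",B,"from A",rel(B,Rt,(A,dn)))
E
```

```text
[[-0.04  0.87  0.5 ]
 [ 1.    0.03  0.02]
 [ 0.    0.5  -0.87]]
A [41.19, -29.86, -8.9, -0.1, -0.03, -35.66]
B [349.17044491 195.12888071 202.40381057] from A [21.35, -32.05, 11.76, -29.2, 8.43, -31.45]
```

Call:
move_arm --pt "41.2 -29.9 -8.9 0 0 -35.7" --pt "41.2 -29.9 -8.9 0 0 -35.7" --pt "41.2 -29.9 -8.9 0 0 -35.7" --pt "41.2 -29.9 -8.9 0 0 -35.7" --pt "41.2 -29.9 -8.9 0 0 -35.7" --pt "41.2 -29.9 -8.9 0 0 -35.7" --pt "41.2 -29.9 -8.9 0 0 -35.7" --pt "41.2 -29.9 -8.9 0 0 -35.7" --pt "41.2 -29.9 -8.9 0 0 -35.7" --pt "41.2 -29.9 -8.9 0 0 -35.7" --pt "41.2 -29.9 -8.9 0 0 -35.7" --pt "41.2 -29.9 -8.9 0 0 -35.7" --pt "41.2 -29.9 -8.9 0 0 -35.7" --pt "41.2 -29.9 -8.9 0 0 -35.7" --grip 1

```text
clock: 1.5
eef_pos: [518.9, -151.9, 319.8]
tool_rot: [-3.141, 0.002, 1.045]
force: [-0.4, 0.1, -0.4]
width: 85.6
```

Call:
move_arm --pt "21.3 -32 11.7 -29.2 8.4 -31.5" --pt "21.3 -32 11.7 -29.2 8.4 -31.5" --pt "21.3 -32 11.7 -29.2 8.4 -31.5" --pt "21.3 -32 11.7 -29.2 8.4 -31.5" --pt "21.3 -32 11.7 -29.2 8.4 -31.5" --pt "21.3 -32 11.7 -29.2 8.4 -31.5" --pt "21.3 -32 11.7 -29.2 8.4 -31.5" --pt "21.3 -32 11.7 -29.2 8.4 -31.5" --pt "21.3 -32 11.7 -29.2 8.4 -31.5" --pt "21.3 -32 11.7 -29.2 8.4 -31.5" --pt "21.3 -32 11.7 -29.2 8.4 -31.5" --pt "21.3 -32 11.7 -29.2 8.4 -31.5"

```text
clock: 2.7
eef_pos: [385.1, 187.0, 229.1]
tool_rot: [2.635, 0.01, 1.591]
force: [0.4, 0.8, -1.4]
width: 85.8
```

```bash
python3 - <<'E'
from h import *
P=panelR(2.2);foot=np.array([502,201,117.5]);Rt=toolR_on(P)
s=cur()[2];print(s["eef_pos"],s["qpos"].round(2),s["force"],rel(foot+P.apply([-90,0,150]),Rt))
W=wristP();np.save("w1.npy",W)
im=eyes.get_image("wrist")[:,:,::-1].copy();cv2.imwrite("pics/w1.png",im)
c=eyes.calibration("wrist")
for X in([0,0,17],[-90,0,48],[-90,50,48],[-90,-50,48]):print(X,proj(c,foot+P.apply(X),W).round(1))
E
```

```text
[385.14351523 186.99966247 229.06903886] [ 0.12  0.43 -1.25  2.47  1.4   0.86 -2.19] [ 0.41512403  0.81880737 -1.39614596] [0.91, -4.42, 0.59, -0.98, 1.0, -0.62]
[0, 0, 17] [296.5 173.3]
[-90, 0, 48] [206.3 181.1]
[-90, 50, 48] [202.9 127. ]
[-90, -50, 48] [209.3 229.3]
```

View pics/w1.png

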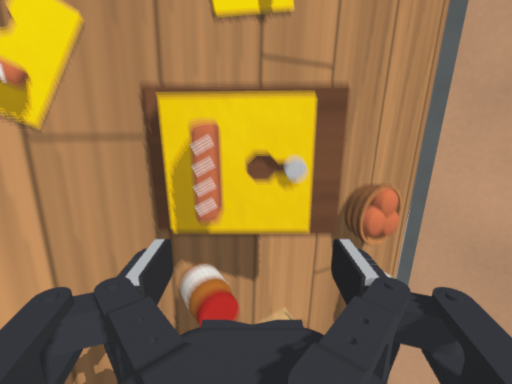

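The wrist view shows the stud at (294,169) and the loaf from (207,122) to (207,222). That is about 4 mm more +y than predicted. The elbow is at its folding limit here, so I'll take a lower hover.

```bash
python3 - <<'E'
from h import *
P=panelR(2.2);foot=np.array([500,204.5,117.5]);Rt=toolR_on(P)
p,r,_=cur();print(P.inv().apply(p-foot).round(1))
print(rel(foot+P.apply([-90,0,75]),Rt))
E
```

```text
[-49.2  -0.6 155.8]
[0.08, -3.9, 8.17, -1.25, 0.05, 0.27]
```

Call:
move_arm --pt "0.1 -3.9 8.2 -1.2 0 0.3" --pt "0.1 -3.9 8.2 -1.2 0 0.3" --pt "0.1 -3.9 8.2 -1.2 0 0.3" --pt "0.1 -3.9 8.2 -1.2 0 0.3" --pt "0.1 -3.9 8.2 -1.2 0 0.3" --pt "0.1 -3.9 8.2 -1.2 0 0.3"

```text
clock: 3.35
eef_pos: [413.1, 210.7, 153.2]
tool_rot: [2.635, 0.025, 1.59]
force: [-0.2, 0.3, -0.4]
width: 85.3
```

```bash
python3 - <<'E'
from h import *
P=panelR(2.2);foot=np.array([500,204.5,117.5]);Rt=toolR_on(P)
p,r,s=cur();print(P.inv().apply(p-foot).round(1),s["qpos"].round(2))
print(rel(foot+P.apply([-90,0,75]),Rt))
W=wristP();im=eyes.get_image("wrist")[:,:,::-1].copy();cv2.imwrite("pics/w2.png",im)
c=eyes.calibration("wrist")
for X in([0,0,17],[-90,0,48],[-90,50,48],[-90,-50,48],[20,75,8],[20,-75,8],[-140,75,8]):
  q=proj(c,foot+P.apply(X),W);print(X,q.round(1));cv2.drawMarker(im,tuple(int(v) for v in q.round()),(255,0,255),0,9)
cv2.imwrite("pics/w2m.png",im)
E
```

```text
[-57.2   9.6  74.2] [-0.02  0.77 -1.25  2.47  1.62  1.16 -2.42]
[-0.97, -3.28, 0.01, -1.0, 1.77, -0.28]
[0, 0, 17] [324.7 219.1]
[-90, 0, 48] [203.5 236.6]
[-90, 50, 48] [198.7 164.6]
[-90, -50, 48] [207.5 297.5]
[20, 75, 8] [357.3 119.8]
[20, -75, 8] [338.  291.8]
[-140, 75, 8] [140.5 120.6]
```

View pics/w2m.png

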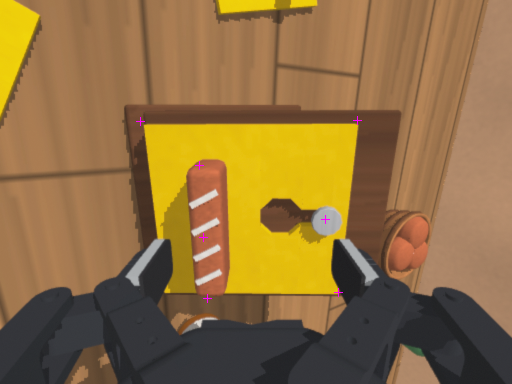

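Model and image agree well: the stud marker is dead on, and the loaf is about 3 mm up-slope of the model. The arm's q3 and q4 are at their limits, though, so I'll work out the kinematics from the recorded states and see which configuration reaches.

```bash
cat > kin.py <<'E'
from h import *
from itertools import product
from scipy.optimize import least_squares
D=[([1.08023303,.62932674,.03845772,1.5183602,-.02699927,.99630963,-.02000249],[267.6,-591.7,230.4],[-3.1397,0,.42475]),
([.12,.43,-1.25,2.47,1.4,.86,-2.19],[385.14,187,229.07],[2.635,.01,1.591]),
([-.02,.77,-1.25,2.47,1.62,1.16,-2.42],[413.1,210.7,153.2],[2.635,.025,1.59])]
def rots(q,s): return [R.from_euler(a,k*v) for a,k,v in zip("zyzyzyz",s,q)]
def fk(q,s,L,C):
    r=rots(q,s);c=[r[0]]
    for k in r[1:]:c.append(c[-1]*k)
    # L: d1,L1,elbow offs before/after,L2,wrist offs,T
    p=np.array([0,0,L[0]])+c[1].apply([0,0,L[1]])+c[2].apply([L[2],0,0])+c[3].apply([L[3],0,L[4]])+c[5].apply([L[5],0,L[6]])
    return p,c[6]*C
E
python3 - <<'E'
from kin import *
best=[]
for s in product([1,-1],repeat=4):
    sg=[s[0],1,s[1],1,s[2],1,s[3]]
    Cs=[ (lambda c:c)( fk(q,sg,np.zeros(7),R.identity())[1].inv()*R.from_euler("xyz",o)) for q,_,o in D]
    m=R.concatenate(Cs).mean(); err=max((m.inv()*c).magnitude() for c in Cs); best.append((err,sg,m))
best.sort(key=lambda b:b[0])
for b in best[:3]:print(b[0],b[1],b[2].as_euler("xyz").round(2))
sg,C=best[0][1:]
f=lambda L:np.concatenate([fk(q,sg,L,C)[0]-p for q,p,_ in D])
x0=[340,380,0,0,380,0,300]
r=least_squares(lambda L:np.r_[f(L),(L-np.array(x0))*.003]*1.,x0);print(r.x.round(),f(r.x).round(1))
E
```

```text
0.004673057925730741 [-1, 1, -1, 1, -1, 1, -1] [0.   0.   1.57]
0.22552137867776184 [-1, 1, 1, 1, 1, 1, 1] [0.   0.02 1.52]
0.4467737751329024 [1, 1, 1, 1, 1, 1, -1] [ 0.   -0.01 -2.88]
[401. 562. -32.   6. 385. -26. 430.] [25.1 12.4 -0.6 -1.6  2.7 -3.3  1.4 -1.8  3.9]
```

```bash
python3 - <<'E'
from h import *
print(rel([430,205,270],R.from_euler("xyz",[-180,0,92],degrees=True)), rel([560,180,280],R.from_euler("xyz",[-180,0,92],degrees=True)))
E
```

```text
[-0.9, 7.13, -9.39, 29.01, 1.6, -0.54] [-3.68, 18.91, -3.92, 29.01, 1.6, -0.54]
```

Call:
move_arm --pt "0 1 -5 0 0 0" --pt "-0.9 7 -9.4 14 0 0" --pt "-0.9 7 -9.4 29 1.6 -0.5" --pt "-3.7 19 -4 29 1.6 -0.5" --pt "-3.7 19 -4 29 1.6 -0.5" --pt "-3.7 19 -4 29 1.6 -0.5" --pt "-3.7 19 -4 29 1.6 -0.5" --pt "-3.7 19 -4 29 1.6 -0.5" --pt "-3.7 19 -4 29 1.6 -0.5"

```text
clock: 4.3
eef_pos: [563.6, 179.0, 279.7]
tool_rot: [-3.141, -0.001, 1.599]
force: [-1.4, 0.7, -0.3]
width: 85.4
```

```bash
python3 - <<'E'
from kin import *
s=cur()[2];print(repr(s["qpos"]),s["eef_pos"],s["tool_rot"])
D.append((s["qpos"],s["eef_pos"],s["tool_rot"]))
sg=[-1,1,-1,1,-1,1,-1];C=R.from_euler("z",90,degrees=True)
def fk2(q,L):
    r=rots(q,sg);c=[r[0]]
    for k in r[1:]:c.append(c[-1]*k)
    return np.array([0,0,L[0]])+c[1].apply([0,L[7],L[1]])+c[2].apply([L[2],0,0])+c[3].apply([L[3],L[8],L[4]])+c[5].apply([L[5],L[9],L[6]]),c[6]*C
f=lambda L:np.concatenate([fk2(q,L)[0]-p for q,p,_ in D])
x0=np.array([365,395,-20,20,385,0,380,0,0,0.])
r=least_squares(lambda L:np.r_[f(L),(L-x0)*.02],x0);print(r.x.round(),f(r.x).round(1))
E
```

```text
array([ 0.29457327,  0.73969147, -1.17473987,  1.60706448,  0.70508838,
        1.27920479, -0.97253547]) [563.61424201 178.96577375 279.68556906] [-3.14101453e+00 -1.43277422e-03  1.59889383e+00]
[351. 557.  -9.  -1. 380. -11. 370. -12. -13.  -4.] [ 0.  -0.3  0.6 -0.3 -0.7 -0.9  0.3  0.9  1.  -0.3  0.  -0.7]
```

```bash
cat >> kin.py <<'E'
D.append(([.29457327,.73969147,-1.17473987,1.60706448,.70508838,1.27920479,-.97253547],[563.6,179.0,279.7],[-3.14101453,-.00143,1.59889]))
sg=[-1,1,-1,1,-1,1,-1];C=R.from_euler("z",90,degrees=True)
def fk2(q,L):
    r=rots(q,sg);c=[r[0]]
    for k in r[1:]:c.append(c[-1]*k)
    return np.array([0,0,L[0]])+c[1].apply([0,L[7],L[1]])+c[2].apply([L[2],0,0])+c[3].apply([L[3],L[8],L[4]])+c[5].apply([L[5],L[9],L[6]]),c[6]*C
def fit():
    f=lambda L:np.concatenate([fk2(q,L)[0]-p for q,p,_ in D])
    x0=np.array([365,395,-20,20,385,0,380,0,0,0.])
    return least_squares(lambda L:np.r_[f(L),(L-x0)*.02],x0).x
lo=np.array([-3.06,-.37,-1.25,.18,-1.1,.23,-2.94]);hi=np.array([3.06,2.12,1.32,2.47,4.24,1.98,2.94])
def ik(p,Rt,q0,L,w=.02):
    def e(q):
        a,b=fk2(q,L);return np.r_[(a-p)/100,(Rt.inv()*b).as_rotvec()*3,(q-q0)*w]
    s=least_squares(e,np.clip(q0,lo+1e-3,hi-1e-3),bounds=(lo,hi));a,b=fk2(s.x,L)
    return s.x,np.linalg.norm(a-p),np.degrees((Rt.inv()*b).magnitude())
E
python3 - <<'E'
from kin import *
L=fit();print(L.round())
P=panelR(2.2);foot=np.array([500,204.5,117.5])
for flip in(0,1):
  Rt=toolR_on(P)*R.from_euler("z",180*flip,degrees=True)
  for X in([-87,0,16],[-87,0,75],[-52,0,16],[-52,0,60]):
    for w in (.002,):
      S=[]
      rng=np.random.default_rng(0)
      for i in range(25):
        q0=lo+(hi-lo)*rng.random(7);q,a,b=ik(foot+P.apply(X),Rt,q0,L,w);S.append((a+5*b,a,b,q))
      S.sort(key=lambda t:t[0])
      print(flip,X);
      for t in S[:4]:print("  ",round(t[1],1),round(t[2],1),t[3].round(2))
E
```

```text
[351. 557.  -9.  -1. 380. -11. 370. -12. -13.  -4.]
0 [-87, 0, 16]
   12.8 3.0 [-1.11  0.72  0.53  2.47  3.16  0.33  2.4 ]
   12.8 3.0 [-1.11  0.72  0.53  2.47  3.16  0.33  2.4 ]
   12.8 3.0 [-1.11  0.72  0.53  2.47  3.16  0.33  2.4 ]
   13.1 3.0 [-0.02  1.   -1.25  2.47  1.75  1.32 -2.46]
0 [-87, 0, 75]
   16.3 3.8 [-0.04  0.78 -1.25  2.47  1.58  1.15 -2.41]
   16.3 3.8 [-0.04  0.78 -1.25  2.47  1.58  1.15 -2.41]
   16.3 3.8 [-0.04  0.78 -1.25  2.47  1.58  1.15 -2.41]
   16.3 3.8 [-0.04  0.78 -1.25  2.47  1.58  1.15 -2.41]
0 [-52, 0, 16]
   1.6 0.4 [-1.02  0.67  0.49  2.47  3.11  0.36  2.52]
   1.6 0.4 [-1.02  0.67  0.48  2.47  3.1   0.36  2.53]
   1.6 0.4 [-1.03  0.68  0.49  2.47  3.12  0.36  2.51]
   1.8 0.4 [ 0.02  0.91 -1.16  2.47  1.83  1.19 -2.44]
0 [-52, 0, 60]
   4.4 1.0 [-1.19  0.59  0.66  2.47  3.31  0.23  2.32]
   4.4 1.0 [-1.19  0.59  0.66  2.47  3.31  0.23  2.32]
   4.4 1.0 [-1.19  0.59  0.66  2.47  3.31  0.23  2.32]
   4.5 1.0 [ 0.04  0.81 -1.25  2.47  1.68  1.15 -2.39]
1 [-87, 0, 16]
   12.8 3.0 [-1.11  0.72  0.53  2.47  3.16  0.33 -0.74]
   12.8 3.0 [-1.11  0.72  0.53  2.47  3.16  0.33 -0.74]
   12.8 3.0 [-1.11  0.72  0.53  2.47  3.16  0.33 -0.74]
   12.8 3.0 [-1.11  0.72  0.53  2.47  3.16  0.33 -0.74]
1 [-87, 0, 75]
   16.3 3.8 [-0.04  0.78 -1.25  2.47  1.58  1.15  0.73]
   16.3 3.8 [-0.04  0.78 -1.25  2.47  1.58  1.15  0.73]
   16.3 3.8 [-0.04  0.78 -1.25  2.47  1.58  1.15  0.73]
   16.3 3.8 [-0.04  0.78 -1.25  2.47  1.58  1.15  0.73]
1 [-52, 0, 16]
   1.6 0.4 [-1.02  0.67  0.49  2.47  3.11  0.36 -0.62]
   1.6 0.4 [-1.02  0.67  0.49  2.47  3.11  0.36 -0.62]
   1.6 0.4 [-1.02  0.67  0.49  2.47  3.11  0.36 -0.62]
   1.6 0.4 [-1.02  0.67  0.49  2.47  3.11  0.36 -0.63]
1 [-52, 0, 60]
   4.4 1.0 [-1.19  0.59  0.66  2.47  3.31  0.23 -0.82]
   4.4 1.0 [-1.19  0.59  0.66  2.47  3.31  0.23 -0.82]
   4.4 1.0 [-1.19  0.59  0.66  2.47  3.31  0.23 -0.82]
   4.4 1.0 [-1.19  0.59  0.66  2.47  3.31  0.23 -0.82]
```

Tilting the tool sideways about the jaw axis (panel x) keeps the pads flat on the loaf and moves the wrist outward. I'll check that option.

```bash
python3 - <<'E'
from kin import *
L=fit();P=panelR(2.2);foot=np.array([500,204.5,117.5]);qc=np.array(D[-1][0])
for phi in(-30,-20,20,30,40):
  Rt=toolR_on(P)*R.from_euler("y",phi,degrees=True)
  print(phi,"toolz",Rt.apply([0,0,1]).round(2))
  for X in([-87,0,16],[-87,0,85],[-52,0,16],[-52,0,60]):
    q,a,b=ik(foot+P.apply(X)-(0 if X[2]<80 else 0),Rt,qc,L,.01);print("  ",X,round(a,1),round(b,1),q.round(2))
E
```

```text
-30 toolz [ 0.45 -0.48 -0.75]
   [-87, 0, 16] 0.0 0.0 [-0.46  0.99 -0.91  2.18  1.33  1.47 -2.44]
   [-87, 0, 85] 0.0 0.0 [-0.5   0.84 -0.94  2.21  1.18  1.44 -2.4 ]
   [-52, 0, 16] 0.0 0.0 [-0.41  0.96 -0.91  2.13  1.34  1.47 -2.33]
   [-52, 0, 60] 0.0 0.0 [-0.43  0.87 -0.93  2.15  1.25  1.46 -2.31]
-20 toolz [ 0.48 -0.32 -0.81]
   [-87, 0, 16] 0.0 0.0 [-0.33  0.99 -1.06  2.32  1.48  1.45 -2.51]
   [-87, 0, 85] 0.0 0.0 [-0.37  0.81 -1.08  2.34  1.31  1.37 -2.46]
   [-52, 0, 16] 0.0 0.0 [-0.27  0.95 -1.05  2.26  1.48  1.42 -2.39]
   [-52, 0, 60] 0.0 0.0 [-0.29  0.84 -1.07  2.28  1.37  1.38 -2.36]
20 toolz [ 0.46  0.36 -0.81]
   [-87, 0, 16] 30.6 7.0 [ 0.1   0.72 -0.6   2.47  2.81  0.45 -2.94]
   [-87, 0, 85] 37.3 8.1 [ 0.1   0.49 -0.62  2.47  2.71  0.23 -2.94]
   [-52, 0, 16] 17.2 3.9 [ 0.13  0.7  -0.62  2.47  2.82  0.48 -2.94]
   [-52, 0, 60] 20.9 4.9 [ 0.14  0.56 -0.65  2.47  2.76  0.34 -2.94]
30 toolz [ 0.41  0.52 -0.75]
   [-87, 0, 16] 27.4 6.3 [ 0.41  0.88 -0.76  2.47  3.14  0.44 -2.94]
   [-87, 0, 85] 37.0 8.1 [ 0.5   0.69 -0.9   2.47  3.01  0.23 -2.94]
   [-52, 0, 16] 14.4 3.3 [ 0.41  0.85 -0.78  2.47  3.11  0.47 -2.94]
   [-52, 0, 60] 19.7 4.6 [ 0.48  0.73 -0.87  2.47  3.03  0.33 -2.94]
40 toolz [ 0.36  0.66 -0.66]
   [-87, 0, 16] 16.9 3.9 [ 0.66  1.1  -0.91  2.47  3.23  0.41 -2.74]
   [-87, 0, 85] 31.3 6.3 [ 0.72  0.92 -1.01  2.47  3.29  0.23 -2.94]
   [-52, 0, 16] 5.0 1.2 [ 0.65  1.06 -0.94  2.47  3.17  0.44 -2.74]
   [-52, 0, 60] 12.3 2.9 [ 0.68  0.93 -0.98  2.47  3.27  0.32 -2.92]
```

```bash
cat >> kin.py <<'E'
P=panelR(2.2);foot=np.array([500,204.5,117.5]);PHI=R.from_euler("y",-22,degrees=True)
Rg=toolR_on(P)*PHI
def traypose(sx,h=0,tray=(506,-244),flip=0):
    S=R.from_euler("z",sx,degrees=True); return np.array([*tray,8])+S.apply([-30,0,16+h]),toolR_on(S)*PHI
E
python3 - <<'E'
from kin import *
L=fit();qc=np.array(D[-1][0])
q,a,b=ik(foot+P.apply([-87,0,85]),Rg,qc,L,.01);print(a,b,q.round(2))
print("move",rel(foot+P.apply([-87,0,85]),Rg))
for X in([-87,0,16],[-52,0,16],[-52,0,80]):
  q,a,b=ik(foot+P.apply(X),Rg,q,L,.01);print(X,round(a,1),round(b,1),q.round(2))
for sx in(14,-76):
  for h in(120,0):
    p,Rt=traypose(sx,h);qq,a,b=ik(p,Rt,q,L,.01);print(sx,h,round(a,1),round(b,1),qq.round(2),p)
E
```

```text
0.008441316026584125 0.002459354345002586 [-0.4   0.81 -1.05  2.32  1.28  1.38 -2.45]
move [2.59, -18.06, 13.22, -29.77, -21.42, 5.17]
[-87, 0, 16] 0.0 0.0 [-0.39  0.95 -0.96  2.29  1.45  1.38 -2.49]
[-52, 0, 16] 0.0 0.0 [-0.33  0.92 -0.96  2.24  1.44  1.37 -2.37]
[-52, 0, 80] 0.0 0.0 [-0.33  0.79 -1.04  2.26  1.3   1.38 -2.33]
14 120 0.0 0.0 [ 0.88  0.78 -1.05  2.12  1.34  1.07 -0.76] [ 476.89112821 -251.25765687  144.        ]
14 0 0.0 0.0 [ 0.67  0.91 -0.7   2.17  1.62  0.87 -1.04] [ 476.89112821 -251.25765687   24.        ]
-76 120 0.0 0.0 [ 0.77  0.99 -1.03  1.57  0.82  1.5  -1.79] [ 498.74234313 -214.89112821  144.        ]
-76 0 0.0 0.0 [ 0.73  1.13 -0.94  1.62  0.94  1.35 -1.86] [ 498.74234313 -214.89112821   24.        ]
```

Call:
move_arm --pt "0 -5 0 -15 -10 2.6" --pt "1.3 -9 4 -22 -15 3.5" --pt "2.0 -14 8 -29.8 -21.4 5.2" --pt "2.6 -18 11 -29.8 -21.4 5.2" --pt "2.6 -18 13.2 -29.8 -21.4 5.2" --pt "2.6 -18 13.2 -29.8 -21.4 5.2" --pt "2.6 -18 13.2 -29.8 -21.4 5.2" --pt "2.6 -18 13.2 -29.8 -21.4 5.2" --pt "2.6 -18 13.2 -29.8 -21.4 5.2"

```text
clock: 5.2
eef_pos: [378.1, 200.2, 147.9]
tool_rot: [2.588, 0.332, 1.421]
force: [0.7, 0.5, -0.1]
width: 85.5
```

```bash
python3 - <<'E'
from kin import *
p,r,s=cur();print(P.inv().apply(p-foot).round(1),s["qpos"].round(2),np.degrees((Rg.inv()*r).magnitude()))
W=wristP();im=eyes.get_image("wrist")[:,:,::-1].copy();cv2.imwrite("pics/w3.png",im)
c=eyes.calibration("wrist")
for X in([0,0,17],[-87,50,48],[-87,-50,48],[-99,50,48],[-75,-50,48],[20,75,8],[20,-75,8],[-140,75,8]):
  q=proj(c,foot+P.apply(X),W);print(X,q.round(1));cv2.drawMarker(im,tuple(int(v) for v in q.round()),(255,0,255),0,9)
cv2.imwrite("pics/w3m.png",im)
print(rel(foot+P.apply([-87,0,16]),Rg))
E
```

```text
[-90.4   0.4  87.3] [-0.51  0.71 -0.82  2.34  1.28  1.19 -2.41] 0.6312025432723499
[0, 0, 17] [366.2 176.7]
[-87, 50, 48] [257.5 133.8]
[-87, -50, 48] [254.6 248.5]
[-99, 50, 48] [236.8 133.6]
[-75, -50, 48] [269.4 248.6]
[20, 75, 8] [424.4  72.3]
[20, -75, 8] [362.7 235. ]
[-140, 75, 8] [174.7  69.3]
[2.63, 0.28, 6.6, -0.01, -0.2, 0.4]
```

View pics/w3m.png

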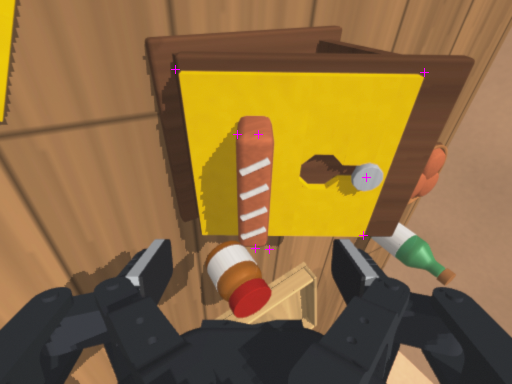

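Markers land on the stud (366,177), the sign's corners and the loaf's top edges. Descending and gripping.

Call:
move_arm --pt "1.3 0.3 3.3 0 -0.2 0.4" --pt "2.2 0.3 5.5 0 -0.2 0.4" --pt "2.6 0.3 6.5 0 -0.2 0.4" --pt "2.6 0.3 6.5 0 -0.2 0.4" --pt "2.6 0.3 6.5 0 -0.2 0.4" --pt "2.6 0.3 6.5 0 -0.2 0.4"

```text
clock: 5.85
eef_pos: [415.8, 201.8, 88.2]
tool_rot: [2.586, 0.33, 1.41]
force: [0.7, -0.7, -0.1]
width: 85.2
```

```bash
python3 - <<'E'
from kin import *
p,r,s=cur();print(P.inv().apply(p-foot).round(1),s["qpos"].round(2),s["force"].round(1))
print(rel(foot+P.apply([-87,0,16]),Rg))
E
```

```text
[-87.6   0.5  16.8] [-0.5   0.85 -0.74  2.3   1.44  1.18 -2.48] [ 0.7 -0.7 -0.1]
[-0.02, 0.06, 0.09, -0.07, -0.01, 0.0]
```

Call:
move_arm --pt "0 0 0 0 0 0" --pt "0 0 0 0 0 0" --pt "0 0 0 0 0 0" --pt "0 0 0 0 0 0" --pt "0 0 0 0 0 0" --pt "0 0 0 0 0 0" --pt "0 0 0 0 0 0" --pt "0 0 0 0 0 0" --pt "0 0 0 0 0 0" --pt "0 0 0 0 0 0" --grip -1

```text
clock: 6.85
eef_pos: [415.3, 201.8, 87.2]
tool_rot: [2.587, 0.332, 1.411]
force: [-4.6, 1.7, 5.7]
width: 23.5
```

```bash
python3 - <<'E'
from kin import *
p,r,s=cur();print(P.inv().apply(p-foot).round(1),s["force"].round(1),P.inv().apply(s["force"]).round(1),s["torque"])
print("panel axes in tool: x",r.inv().apply(P.apply([1,0,0])).round(3),"z",r.inv().apply(P.apply([0,0,1])).round(3))
im=eyes.get_image("wrist")[:,:,::-1].copy();cv2.imwrite("pics/w4.png",im)
E
```

```text
[-88.5   0.6  16.1] [-4.6  1.7  5.7] [-1.1  1.9  7.2] [ 0.17301787  0.62960451 -0.2344938 ]
panel axes in tool: x [-0.001  1.    -0.002] z [-0.375 -0.003 -0.927]
```

View pics/w4.png

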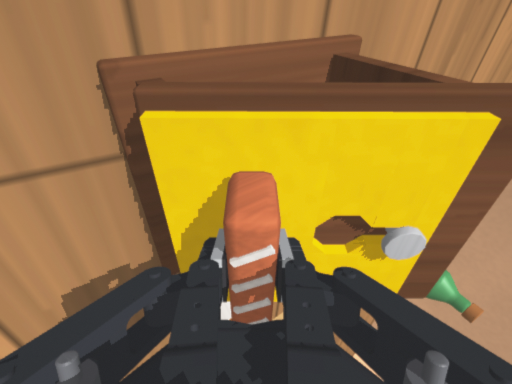

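Loaf gripped, opening 23.5 mm. Sliding up-slope along tool +y.

Call:
move_arm --pt "-0.02 0.3 -0.05 0 0 0" --pt "-0.03 0.7 -0.07 0 0 0" --pt "-0.03 1.1 -0.07 0 0 0" --pt "-0.03 1.5 -0.07 0 0 0" --pt "-0.03 1.9 -0.07 0 0 0" --pt "-0.03 2.3 -0.07 0 0 0" --pt "-0.03 2.7 -0.07 0 0 0" --pt "-0.03 3.1 -0.07 0 0 0" --pt "-0.03 3.4 -0.07 0 0 0" --pt "-0.03 3.5 -0.07 0 0 0" --pt "-0.03 3.5 -0.07 0 0 0" --pt "-0.03 3.5 -0.07 0 0 0"

```text
clock: 8.1
eef_pos: [445.5, 202.7, 105.1]
tool_rot: [2.587, 0.332, 1.41]
force: [0.0, 0.2, -2.4]
width: 23.3
```

```bash
python3 - <<'E'
from kin import *
p,r,s=cur();print(P.inv().apply(p-foot).round(1),P.inv().apply(s["force"]).round(1),s["width"])
im=eyes.get_image("wrist")[:,:,::-1].copy();cv2.imwrite("pics/w5.png",im)
cv2.imwrite("pics/w5c.png",cv2.resize(im[130:300,230:440],None,fx=3,fy=3,interpolation=cv2.INTER_CUBIC))
E
```

```text
[-53.4   0.3  16.5] [-1.2  0.2 -2.1] 23.332741961319094
```

View pics/w5c.png

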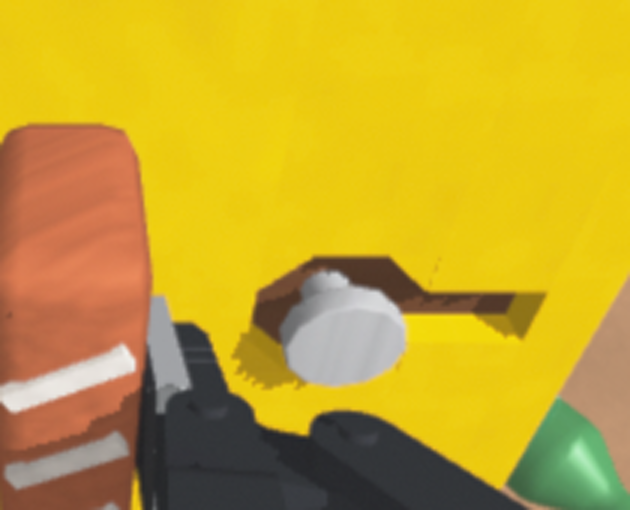

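The neck stands in the octagon within about 1.5 mm of its centre (hole edge 253 to ~430 in the crop, neck ~330), so the head has room. Lifting along the panel normal.

Call:
move_arm --pt "-0.15 0 -0.37 0 0 0" --pt "-0.34 0 -0.83 0 0 0" --pt "-0.53 0 -1.3 0 0 0" --pt "-0.7 0 -1.75 0 0 0" --pt "-0.7 0 -1.75 0 0 0"

```text
clock: 8.65
eef_pos: [436.2, 202.8, 122.3]
tool_rot: [2.586, 0.331, 1.411]
force: [0.5, 0.0, -2.6]
width: 23.4
```

Call:
move_arm --pt "-0.4 0 -1 0 0 0" --pt "-0.8 0 -2 0 0 0" --pt "-1.6 0 -4 0 0 0" --pt "-2.2 0 -5.5 0 0 0" --pt "-2.2 0 -5.5 0 0 0" --pt "-2.2 0 -5.5 0 0 0"

```text
clock: 9.25
eef_pos: [407.0, 201.8, 173.4]
tool_rot: [2.586, 0.331, 1.41]
force: [0.1, 0.9, -2.3]
width: 23.4
```

```bash
python3 - <<'E'
from kin import *
p,r,s=cur();print(P.inv().apply(p-foot).round(1),s["force"].round(1),s["width"],s["qpos"].round(2))
im=eyes.get_image("wrist")[:,:,::-1].copy();im2=eyes.get_image("scene")[:,:,::-1];cv2.imwrite("pics/s6.png",im2)
cv2.imwrite("pics/w6.png",np.hstack([cv2.resize(im,(400,300)),cv2.resize(im2,(400,300))]))
M=np.array([p[0],p[1],230]);b=(p,r)
p1,R1=traypose(14,150);print("to",p1,rel(p1,R1));
mid=(np.array([480,-20,260]),R1);print("mid",rel(*mid))
print("mid->tray+70",rel(*traypose(14,150),mid))
E
```

```text
[-52.7   0.8  94.9] [ 0.1  0.9 -2.3] 23.36094088091273 [-0.45  0.66 -0.82  2.27  1.25  1.18 -2.27]
to [ 476.89112821 -251.25765687  174.        ] [-41.21, 4.63, 19.41, 23.25, 3.16, -21.86]
mid [-22.39, 9.95, 4.37, 23.25, 3.16, -21.86]
mid->tray+70 [-17.51, -5.9, 16.35, 0.0, 0.0, 0.0]
```

View pics/w6.png

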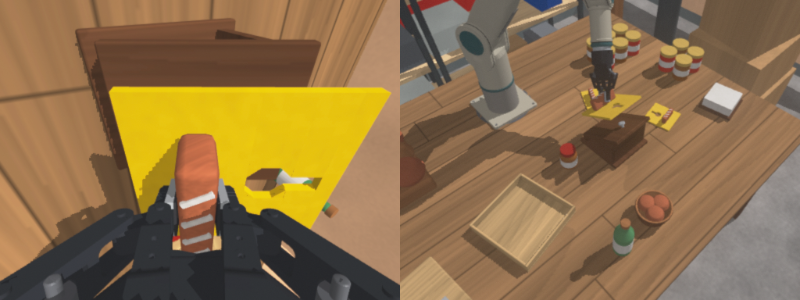

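The sign is free of the stud, parallel to the panel and held (weight 2.3 N). Carrying it to the tray while levelling it.

Call:
move_arm --pt "-1.6 2.5 -4 0 0 0" --pt "-5 6 -3.5 0 0 0" --pt "-9.5 8 -2 4 0.6 -4" --pt "-13 9 0 9 1.2 -8.5" --pt "-17 9.5 2 15 2 -14" --pt "-20 9.9 3.3 20 2.7 -19" --pt "-22.4 9.9 4.4 23.2 3.2 -21.9" --pt "-22.4 9.9 4.4 23.2 3.2 -21.9" --pt "-22.4 9.9 4.4 23.2 3.2 -21.9" --pt "-22.4 9.9 4.4 23.2 3.2 -21.9"

```text
clock: 10.35
eef_pos: [479.1, -20.1, 258.9]
tool_rot: [-3.141, 0.382, 1.815]
force: [0.5, -0.1, -2.1]
width: 23.2
```

Call:
move_arm --pt "-3 -1 2.8 0 0 0" --pt "-6 -2 5.6 0 0 0" --pt "-9 -3 8.4 0 0 0" --pt "-12 -4 11.2 0 0 0" --pt "-15 -5 14 0 0 0" --pt "-17.5 -5.9 16.3 0 0 0" --pt "-17.5 -5.9 16.3 0 0 0" --pt "-17.5 -5.9 16.3 0 0 0"

```text
clock: 11.15
eef_pos: [476.6, -249.5, 173.5]
tool_rot: [3.141, 0.382, 1.817]
force: [0.1, -0.0, -1.7]
width: 22.9
```

```bash
python3 - <<'E'
from kin import *
p,r,s=cur();print(p.round(1),s["force"].round(1),s["width"],s["qpos"].round(2))
S=eyes.calibration("scene");t=[atz(S,q,40) for q in((157,226),(222,268),(163,342),(93,289))];print(np.round(t),np.mean(t,0))
t=(506,-244)
print(rel(*traypose(14,60,t)),"final+6",rel(*traypose(14,6,t)), "up in tool",r.inv().apply([0,0,1]).round(3))
y=r.apply([0,1,0]);print("sign x",y.round(3),"sign z",(r*PHI.inv()).apply([0,0,-1]).round(3))
im=eyes.get_image("wrist")[:,:,::-1].copy();im2=eyes.get_image("scene")[:,:,::-1]
cv2.imwrite("pics/w7.png",np.hstack([cv2.resize(im,(400,300)),cv2.resize(im2,(400,300))]))
E
```

```text
[ 476.6 -249.5  173.5] [ 0.1 -0.  -1.7] 22.91409241099873 [ 0.74  0.6  -0.78  2.1   1.17  0.86 -0.6 ]
[[ 387. -160.   40.]
 [ 601. -112.   40.]
 [ 654. -326.   40.]
 [ 434. -377.   40.]] [ 518.90246127 -243.71509447   40.        ]
[3.17, -0.02, 8.37, 0.09, -0.12, 0.12] final+6 [5.18, -0.02, 13.38, 0.09, -0.12, 0.12] up in tool [-0.373  0.001 -0.928]
sign x [0.97  0.244 0.001] sign z [-0.    -0.002  1.   ]
```

View pics/w7.png

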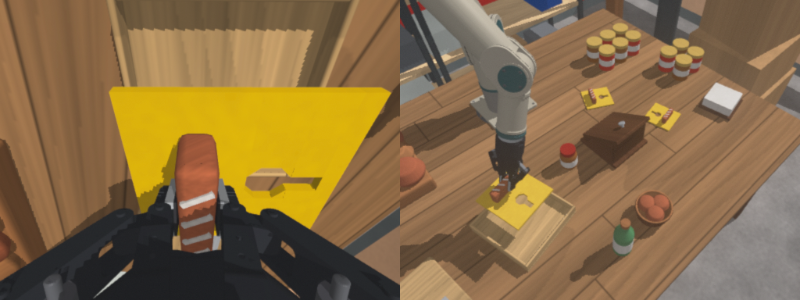

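The sign is level over the tray, aligned with its walls and covering its middle. My two tray estimates differ by 12 mm in x, so I'll split the difference: 5 mm further along tool y, with about 30 mm margin on each side. Lowering.

Call:
move_arm --pt "1 0.2 2.5 0 0 0" --pt "2 0.4 5 0 0 0" --pt "3 0.5 7.6 0 0 0" --pt "3.8 0.5 9.8 0 0 0" --pt "4.5 0.5 11.5 0 0 0" --pt "5 0.5 12.8 0 0 0" --pt "5.2 0.5 13.4 0 0 0" --pt "5.2 0.5 13.4 0 0 0" --pt "5.2 0.5 13.4 0 0 0"

```text
clock: 12.15
eef_pos: [483.1, -250.7, 31.0]
tool_rot: [3.139, 0.384, 1.817]
force: [0.4, -0.3, -2.2]
width: 23.1
```

Call:
move_arm --pt "0.08 0 0.18 0 0 0" --pt "0.15 0 0.37 0 0 0" --pt "0.19 0 0.46 0 0 0" --pt "0.19 0 0.46 0 0 0" --pt "0.19 0 0.46 0 0 0"

```text
clock: 12.65
eef_pos: [482.2, -251.4, 25.4]
tool_rot: [3.141, 0.383, 1.816]
force: [0.4, 0.5, -2.5]
width: 23.1
```

Call:
move_arm --pt "0.02 0 0.05 0 0 0" --pt "0.04 0 0.1 0 0 0" --pt "0.06 0 0.14 0 0 0" --pt "0.06 0 0.14 0 0 0"

```text
clock: 13.05
eef_pos: [482.4, -251.4, 25.1]
tool_rot: [3.14, 0.385, 1.816]
force: [-2.6, 2.8, 11.1]
width: 23.1
```

Touched down (force turned to +11 N). Easing off slightly, then releasing.

Call:
move_arm --pt "-0.03 0 -0.07 0 0 0" --pt "-0.03 0 -0.07 0 0 0"

```text
clock: 13.25
eef_pos: [482.3, -251.4, 25.1]
tool_rot: [3.14, 0.384, 1.816]
force: [-0.8, 2.3, 7.1]
width: 23.7
```

Call:
move_arm --pt "0 0 0 0 0 0" --pt "0 0 0 0 0 0" --pt "0 0 0 0 0 0" --pt "0 0 0 0 0 0" --pt "0 0 0 0 0 0" --pt "0 0 0 0 0 0" --pt "0 0 0 0 0 0" --pt "0 0 0 0 0 0" --grip 0.6

```text
clock: 14.05
eef_pos: [482.3, -251.3, 24.5]
tool_rot: [3.141, 0.383, 1.816]
force: [0.1, -0.5, -0.8]
width: 68.6
```

Released, with force near zero. Withdrawing straight up.

Call:
move_arm --pt "-0.6 0 -1.5 0 0 0" --pt "-2 0 -5 0 0 0" --pt "-3.6 0 -9 0 0 0" --pt "-5.4 0 -13.5 0 0 0" --pt "-7.2 0 -18 0 0 0" --pt "-7.2 0 -18 0 0 0" --pt "-7.2 0 -18 0 0 0" --pt "-7.2 0 -18 0 0 0"

```text
clock: 14.85
eef_pos: [480.9, -251.0, 217.4]
tool_rot: [-3.14, 0.383, 1.817]
force: [0.2, 0.6, 0.5]
width: 68.5
```

```bash
python3 - <<'E'
from kin import *
p,r,s=cur();print(p.round(1),s["force"].round(1),s["clock"])
a=eyes.get_image("wrist")[:,:,::-1];b=eyes.get_image("scene")[:,:,::-1];t=eyes.get_image("top")[:,:,::-1]
t0=cv2.imread("pics/top0.png")
for nm,(x,y) in dict(jar=(288,226),bottle=(317,102),basket=(264,108)).items():
  print(nm,np.abs(t[y-22:y+22,x-22:x+22].astype(int)-t0[y-22:y+22,x-22:x+22]).mean().round(1))
cv2.imwrite("pics/f.png",np.vstack([np.hstack([cv2.resize(i,(400,300)) for i in(a,b)]),np.hstack([cv2.resize(t,(400,300)),cv2.resize(b[200:360,60:260],(400,300))])]))
E
```

```text
[ 480.9 -251.   217.4] [0.2 0.6 0.5] 14.85
jar 4.3
bottle 2.6
basket 2.6
```

View pics/f.png

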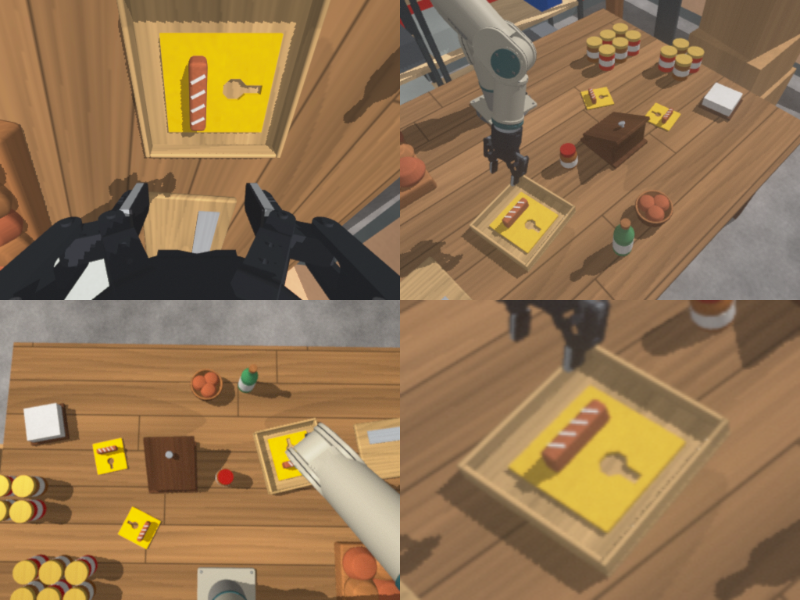

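The sign lies flat and loaf up inside the tray, clear of all its walls. The gripper is clear too, and the jar, bottle and basket are where they stood.

```bash
python3 -c "
from cell import ctrl;print(ctrl.finish_job())"
```

```text
the job is handed in; nothing more can be done
None
```

The sign is off the stand and lying flat, loaf side up, inside the tray, and the job is handed in. I slid it 35 mm up the slope, lifted it square off the stud, lowered it until the force showed contact (about 11 N), then let go and withdrew. The clock read 14.9 s of the 45 s allowed.

- **Last checks:** the final pictures show the sign inside the tray and clear of all its walls, with the gripper well clear at near-zero force. The jar, bottle and basket were unmoved in the top view.
- **What went wrong on the way:** the first upright approach ran into the arm's joint limits, so I gripped with a 22° sideways tilt about the jaw axis instead.
- **What disagreed:** my two estimates of the tray's position differed by about 12 mm in x. I split the difference, and there was room for it.

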